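Shut the marked vacuum valve under the sliding cover

TASK

Push the blue cover of the grey valve box along its tracks, all the way to the other end, to uncover the red valve handle with the white band, then push that red handle clockwise (seen from above) until it is fully shut against its stop. Only push with the fingers: do not lift the cover out of its tracks, leave the yellow valve handle as it is, leave the glassware and other things around the box where they stand, and finish with the arm clear of everything.

Things in the scene. Friction and masses are not known exactly. Their poses are not given: they have to be found in the camera images.
- valve_box: Grey open-topped steel box fixed on the bench, 195 mm (its x) by 370 mm (its y), guide rims and end stops 62 mm high. Origin on the bench at its centre. Its y axis runs along the tracks. Inside: floor 5 mm thick, open trough 150 mm wide in x and 350 mm long in y with no wall between the two halves; ledges along both long sides at 52 mm height carry the cover. The two valves stand in the two halves, 75 mm either side of the centre; which is on which side changes.
- cover: Loose blue cover plate, 170 mm (its x) by 160 mm (its y) by 6 mm, 0.28 to 0.56 kg, lying on the box ledges, free to slide along the box's y only (about 2.5 mm play in x); its axes are parallel to the box's. Origin at the centre of its underside, 52 mm above the bench. It starts over the red valve and hides it, leaving the yellow one in the open. Its centre can go 95 mm either side of the box centre before its edge meets the end stop. Sliding friction is 1 to 5 N.
- tab_top (a point): Top centre of the upright black tab in the middle of the cover: 70 mm long in x, 12 mm thick in y, standing 24 mm above the plate (top 82 mm above the bench). Push it on its side.
- red_valve: The red (marked) valve's fixed part, a brass and steel pipe fitting along x inside the box, under 34 mm high at the pivot, the 16 mm pipe under the handle 22 mm high at its top. Origin on the bench under the middle of its half of the box; axes parallel to the box's. The handle's pivot lies at x +30, y -20 mm from it.
- red_pivot (a point): Pivot of the red handle, at the handle's mid height, 40 mm above the bench.
- red_end (a point): Outer end of the red handle, 72 mm from the pivot, 40 mm above the bench. The red grip with its white band is 16 mm wide, spans 20 to 72 mm from the pivot and 32 to 48 mm above the bench.
- red_handle (a joint): Angle of the red handle, rad: 0 (open) points along the box's -x; it grows clockwise seen from above, to the stop at 1.57 (shut), pointing along the box's +y. Starts between 0 and 0.3. About 0.1 N m of friction; stays where it is left.
- yellow_handle (a joint): Angle of the yellow valve's handle, a like valve in the other half of the box; leave it as it is.
- yellow_end (a point): Outer end of the yellow handle, 40 mm above the bench, 72 mm from its pivot.
- jar_green: Glass jar with a green lid, 68 mm across, 95 mm high. Bystander. Origin at the centre of its underside.
- jar_gold: Glass jar with a gold lid, 68 mm across, 85 mm high. Bystander. Origin at the centre of its underside.
- flask: Conical glass flask, 84 mm across, 118 mm high. Bystander. Origin at the centre of its underside.
- beaker: Open glass beaker, 68 mm across, 85 mm high. Bystander. Origin at the centre of its underside.
- reagent: White bottle with a black cap, 60 mm across, 130 mm high. Bystander. Origin at the centre of its underside.
- dish: Shallow white dish, 90 mm across, 16 mm high. Bystander. Origin at the centre of its underside.
- spatula: Steel lab spoon, 170 mm long, lying on the bench. Bystander. Origin at its middle, on the underside.

How it is judged:
By the outcome, as a careful person would: the job done as asked, in the order asked, and still so for the second after the job is handed in, with the robot touching nothing.
It also fails if it takes over 48 s, if anything falls off the work surface, if the arm or the gripper's body presses on something with over 40 N, if the wrist force passes 120 N, or if a joint passes its speed limit or range.

ROBOT

A 7-joint arm with a two-finger parallel gripper is mounted at the origin on the work surface. World frame = base frame: x ahead of the robot, y to its left, z up, the work surface at z = 0. Lengths are in m, angles in degrees, forces in N, time in s.
With the tool pointing down it reaches from about 0.375 to 0.925 m from the base axis. Payload 3.1 kg.
Tool frame: the origin (TCP) lies at the very end of the fingers, on their centre line; the grasp point (between the pads) lies 19 mm behind it (robot.pinch_z is the distance from the TCP to the grasp point, in m); y points along the fingers, x is the direction in which the jaws open and shut, and the axes are right-handed (so a half turn about y gives the same grasp; the last joint's range is limited). The gripper opens to 85 mm and grips with 20 to 120 N. Pads are 22 mm wide; open, the fingers measure 114 mm over their backs; the gripper's body (76 mm by 85 mm) begins 54 mm behind the grasp point. The pads swing forward as they close: fully open they stand 13 mm farther back than shut.
Start: joints at [-81.75, 21.939, 2.515, 91.553, -1.026, 66.532, -2.859], TCP at [0.156, 0.631, 0.231] pointing down, gripper open.
Joint ranges: [-149.38, 149.38], [-23.57, 123.04], [-84.95, 90], [0, 143.3], [-89.99, 269.99], [3.08, 112.72], [-163.45, 163.45]. Speed limits (degrees/s): [159.86, 159.86, 180, 180, 180, 180, 180].

INTERFACE

Orientations are given as a 3x3 rotation matrix whose columns are the frame's x, y, z axes.
In Python, from workcell import monitor, snapshot, get_calibration, job_done, robot gives the robot as it stands.
- The arm moves only by the tool carry_out, never from a script. Its argument "commands" is a list that holds one entry, the list of rows, each a list of 6 numbers: the shift along the tool's x, y, z in m, then the turn, a rotation vector about the tool's x, y, z in degrees. In form: [[[x, y, z, rx, ry, rz], ...]]. A call has 1 to 10 rows; each row is the pose to reach, as a shift and turn from the pose measured when the call began, along the tool's axes at that moment; what a row does not reach only later rows make up. A row lasts 1/8 s, in which the tool goes at most 62.5 mm and 10.7 degrees, less where a joint would pass 70% of its speed; a pose out of reach is approached as far as the arm can. A call with a gripper value outside its range is refused whole. "hand" is the closure, from 0 (fully open) to 1 (shut), set as the call begins (left out, the last holds). The fingers move at their own pace and stop on an object; "newtons" is the grip in N (left out, the last holds). Time passes only in rows, so rows that repeat a pose let the fingers close. It gives the time, the measured TCP pose, the force and the opening at its end, in the units of the state.
- monitor.sense(): the state, without advancing time (a new reading comes with each control period).
- snapshot(name): name is "side" or "top"; returns (picture, depth): 384x512x3 uint8, red, green, blue; 384x512 float32, m along the optical axis (not along the pixel's ray), 0 where there is no reading.
- get_calibration(name): a dict with "vfov" (degrees; the focal length in pixels is half the picture's height over the tangent of half this angle, whatever the lens; pixels are square), "cx", "cy" (the principal point, pixels), "distortion" ([k1, k2, p1, p2, k3] as OpenCV has them; the pictures are not rectified), "extrinsics" (4x4, takes a point from camera to world coordinates). Camera axes: x right, y up, looking along -z (the intrinsics and any distortion apply to the point x, -y, -z); pixel columns grow to the right and rows downward; lengths in m; the calibration is good to about 2 mm. A picture is of the moment at which its call begins. get_calibration takes no time and is no camera call.
- job_done(): hands the job in, once; it reports no verdict.
The state is a dict: "clock": time; "joint_pos": joint angles; "qvel": joint speeds; "joint_efforts": joint torques, N m; "eef_pos": TCP position; "eef_rot": TCP orientation; "contact_force": force on the tool from outside, world axes, zero at the start; "moment": the same for the moment, N m; "gripper_width": opening from 0.0 (shut) to 1.0 (fully open).
Only numpy, scipy, OpenCV 4.12 (cv2) and the standard library are available. Lean on these libraries where they do the work, as an engineer would, in place of code of your own. Each camera call takes 0.05 s, during which the arm holds its last target.

## Working session

There is one attempt and no reset: what is moved stays moved. The work goes in short steps, Python scripts to look and compute and a tool call to move; the robot and the scene stay as the last step left them, time stands still between calls to the robot, and variables do not carry over. Pictures are saved under pics/ and viewed, and the job is handed in when it is done.

Besides the shell and the picture viewer there is one more tool, called after ">>>" as a command line: name --argument value ..., lists and objects as JSON in quotes. carry_out: Moves the arm, as the interface text tells. Its arguments: {"type":"object","properties":{"commands":{"type":"array"},"hand":{"type":"number"},"newtons":{"type":"number"}},"required":["commands"]}

```bash
mkdir -p pics; ls; python3 - <<'E'
from workcell import monitor, snapshot, get_calibration, robot
import cv2, numpy as np
s=monitor.sense()
for k in s: print(k, np.round(np.array(s[k]),3).tolist())
for n in ["top","side"]:
    p,d=snapshot(n); cv2.imwrite(f"pics/{n}0.png",p[:,:,::-1]); np.savez(f"{n}0.npz",p=p,d=d)
    c=get_calibration(n); print(n,c)
E
```

```text
pics
clock 0.0
joint_pos [-81.749, 21.992, 2.512, 91.651, -1.024, 66.532, -2.859]
qvel [0.036, -0.043, 0.049, -0.048, 0.024, 0.006, -0.034]
joint_efforts [-0.0, -43.347, 1.024, -24.952, 0.011, 0.011, 0.0]
eef_pos [0.155, 0.63, 0.23]
eef_rot [[0.239, -0.0, -0.971], [0.971, -0.003, 0.239], [-0.003, -1.0, -0.0]]
contact_force [0.482, 0.144, -0.188]
moment [0.012, 0.023, 0.027]
gripper_width 0.998
top {'vfov': 56.00983377197424, 'cx': 252.0809956759547, 'cy': 194.08321145404614, 'distortion': array([-0.11402964,  0.        ,  0.        ,  0.        ,  0.        ]), 'extrinsics': array([[-0.01121996,  0.99658734, -0.08177892,  0.45417433],
       [-0.99988328, -0.01202992, -0.00941829,  0.00227325],
       [-0.01036995,  0.0816637 ,  0.99660599,  0.99202645],
       [ 0.        ,  0.        ,  0.        ,  1.        ]])}
side {'vfov': 53.6069526497525, 'cx': 252.54175493787912, 'cy': 192.8780042511558, 'distortion': array([-0.07750109,  0.        ,  0.        ,  0.        ,  0.        ]), 'extrinsics': array([[-0.99287998,  0.07418025, -0.09320213,  0.44973281],
       [-0.11804785, -0.71744105,  0.68654428,  0.61029122],
       [-0.01593901,  0.69265838,  0.72108967,  0.72137462],
       [ 0.        ,  0.        ,  0.        ,  1.        ]])}
```

View pics/top0.png

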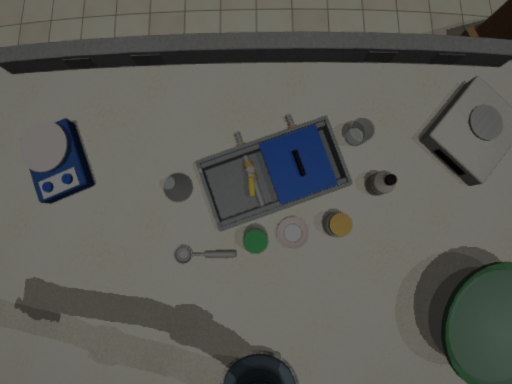

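View pics/side0.png

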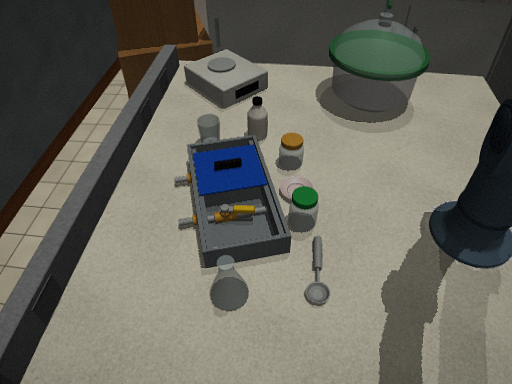

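```bash
cat > h.py <<'E'
import numpy as np, cv2
from workcell import get_calibration
def K(n):
    c=get_calibration(n); f=192/np.tan(np.radians(c['vfov']/2))
    return np.array([[f,0,c['cx']],[0,f,c['cy']],[0,0,1]]),np.array(c['distortion']),np.array(c['extrinsics'])
def ray(n,uv):
    k,d,E=K(n); q=cv2.undistortPoints(np.array(uv,float).reshape(-1,1,2),k,d).reshape(-1,2)
    return np.c_[q[:,0],-q[:,1],-np.ones(len(q))]
def atz(n,uv,z):
    E=K(n)[2]; r=ray(n,uv)@E[:3,:3].T; o=E[:3,3]; t=(z-o[2])/r[:,2]; return o+r*t[:,None]
def cloud(n,d):
    E=K(n)[2]; H,W=d.shape; u,v=np.meshgrid(np.arange(W),np.arange(H))
    r=ray(n,np.stack([u,v],-1).reshape(-1,2)); P=r*d.reshape(-1,1); return (P@E[:3,:3].T+E[:3,3]).reshape(H,W,3)
E
cat > m.py <<'E'
import sys,numpy as np,cv2
from h import *
tag=sys.argv[1]
for n in ["top","side"]:
    z=np.load(f"{n}{tag}.npz"); p=z['p'].astype(int); d=z['d']; C=cloud(n,d)
    r,g,b=p[...,0],p[...,1],p[...,2]
    near=(C[...,0]>.3)&(C[...,0]<.75)&(np.abs(C[...,1])<.3)&(d>0)
    m=(b>r+50)&(b>g+40)&near&(C[...,2]>.04)&(C[...,2]<.07)
    m=cv2.morphologyEx(m.astype(np.uint8),cv2.MORPH_CLOSE,np.ones((15,15)))
    cs=max(cv2.findContours(m,0,2)[0],key=cv2.contourArea).reshape(-1,2)
    w=atz(n,cs,.058)[:,:2].astype(np.float32); print(n,"cover",cv2.minAreaRect(w), np.median(C[...,2][m>0]))
    # rims
    m=near&(C[...,2]>.055)&(C[...,2]<.068)&(abs(r-b)<20)
    m=m.astype(np.uint8); m=cv2.morphologyEx(m,cv2.MORPH_OPEN,np.ones((2,2)))
    cv2.imwrite(f"pics/{n}rim{tag}.png",m*255)
    for nm,m in dict(yellow=(r>b+60)&(r<2.2*g)&near&(C[...,2]>.036)&(C[...,2]<.056),red=(r>2.2*g)&(r>2.2*b)&(r>60)&near).items():
        if m.sum()>5: print(n,nm,m.sum(),C[m].mean(0).round(3),cv2.minAreaRect(C[m][:,:2].astype(np.float32)))
E
python3 m.py 0
python3 - <<'E'
import cv2
p=cv2.imread('pics/top0.png'); cv2.imwrite('pics/top0z.png',cv2.resize(p[90:270,150:410],None,fx=3,fy=3,interpolation=cv2.INTER_CUBIC))
p=cv2.imread('pics/side0.png'); cv2.imwrite('pics/side0z.png',cv2.resize(p[90:320,150:350],None,fx=2.6,fy=2.6,interpolation=cv2.INTER_CUBIC))
E
```

```text
top cover ((0.6102973818778992, -0.10998454689979553), (0.16553319990634918, 0.15623673796653748), 18.805744171142578) 0.058039372867585426
top yellow 74 [0.552 0.014 0.048] ((0.5520128011703491, 0.013841061852872372), (0.010610086843371391, 0.045621033757925034), 89.5355224609375)
side cover ((0.6100282669067383, -0.10528774559497833), (0.1685389131307602, 0.1626901477575302), 18.870983123779297) 0.057495190948874564
side yellow 154 [0.552 0.019 0.045] ((0.5528131723403931, 0.01684509590268135), (0.05000660941004753, 0.017243266105651855), 6.433646202087402)
```

View pics/top0z.png

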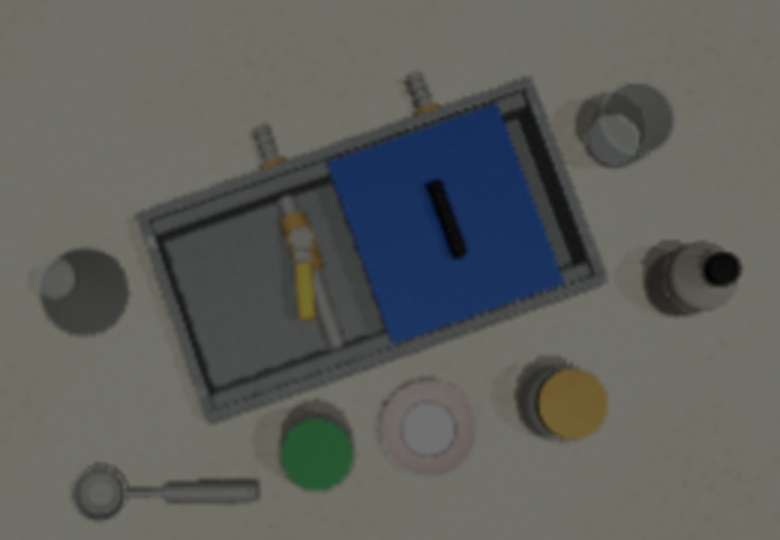

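View pics/side0z.png

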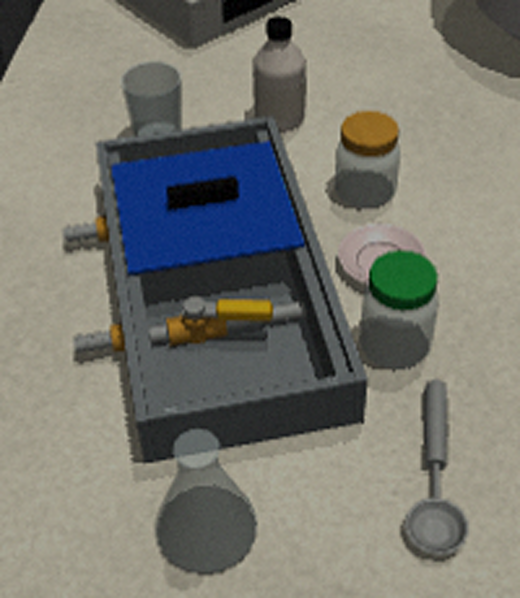

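```bash
python3 - <<'E'
from h import *
z=np.array([(140,213),(530,80),(605,278),(212,418)])/3+[149.7,89.7]
P=atz("top",z,.062)[:,:2]; print(P.round(4))
print(np.linalg.norm(np.diff(P[[0,1,2,3,0]],axis=0),axis=1).round(3), P.mean(0))
e=P[0]-P[1]; e2=P[3]-P[2]; print(np.degrees(np.arctan2(-e[0],e[1])),np.degrees(np.arctan2(-e2[0],e2[1])))
s=np.array([(98,145),(272,120),(365,382),(137,425)])/2.6+[149.7,89.7]
P=atz("side",s,.062)[:,:2]; print(P.round(4)); print(np.linalg.norm(np.diff(P[[0,1,2,3,0]],axis=0),axis=1).round(3),P.mean(0))
for e in (P[3]-P[0],P[2]-P[1]): print(np.degrees(np.arctan2(-e[0],e[1])))
print("tab",atz("top",np.array([(434,184),(459,254)])/3+[149.7,89.7],.082).round(4),atz("side",np.array([(203,187)])/2.6+[149.7,89.7],.082))
a=np.array([.61,-.1076])
c=np.array([.575,-.016])
E
```

```text
[[ 0.62    0.156 ]
 [ 0.735  -0.1884]
 [ 0.558  -0.2482]
 [ 0.4413  0.0936]]
[0.363 0.187 0.361 0.189] [ 0.58856637 -0.04673063]
18.474558277485897 18.85464470042841
[[ 0.735  -0.179 ]
 [ 0.5563 -0.2392]
 [ 0.4385  0.1046]
 [ 0.619   0.1676]]
[0.189 0.363 0.191 0.365] [ 0.58721263 -0.03648703]
18.51306109472427
18.90535421607144
tab [[ 0.6381 -0.0986  0.082 ]
 [ 0.5776 -0.1184  0.082 ]] [[ 0.60794145 -0.10127487  0.082     ]]
```

```bash
cat >> h.py <<'E'
from scipy.spatial.transform import Rotation as R
from workcell import monitor
CEN=np.array([.588,-.0415]); YAW=18.7
def bw(b,cen=None):
    a=np.radians(YAW); c=CEN if cen is None else cen
    return c+np.array([[np.cos(a),-np.sin(a)],[np.sin(a),np.cos(a)]])@np.array(b,float)
def wb(w):
    a=np.radians(YAW); return np.array([[np.cos(a),np.sin(a)],[-np.sin(a),np.cos(a)]])@(np.array(w)[:2]-CEN)
def RT(yaw):
    a=np.radians(yaw); x=np.array([np.cos(a),np.sin(a),0]); y=np.array([0,0,-1.]); return np.c_[x,y,np.cross(x,y)]
def rel(b,z,yaw=YAW,world=False):
    s=monitor.sense(); p=np.array(s['eef_pos']); r=np.array(s['eef_rot'])
    t=np.r_[b if world else bw(b),z]
    return np.r_[r.T@(t-p), R.from_matrix(r.T@RT(yaw)).as_rotvec(degrees=True)]
def show():
    s=monitor.sense(); print(round(float(s['clock']),2),'pos',np.round(s['eef_pos'],4),'box',wb(s['eef_pos']).round(4),'F',np.round(s['contact_force'],1),'w',round(float(s['gripper_width']),3),'q',np.round(s['joint_pos'],0),'R',np.round(s['eef_rot'],3).tolist())
E
python3 - <<'E'
from h import *
print(bw([0,-.112]),rel([0,-.112],.15).round(4), rel([0,-.112],.2).round(4))
import numpy as np
for n,uv in dict(reag=(680,280),beak=(640,125),flask=(85,292)).items():
    w=atz("top",np.array([uv])/3+[149.7,89.7],.0)[0]; print(n,w.round(3),wb(w).round(3))
E
```

```text
[ 0.62390865 -0.14758755] [-0.6429  0.0816 -0.641   0.0747 57.4521 -0.121 ] [-6.43100e-01  3.16000e-02 -6.41000e-01  7.47000e-02  5.74521e+01
 -1.21000e-01]
reag [ 0.562 -0.336  0.   ] [-0.119 -0.271]
beak [ 0.71  -0.304 -0.   ] [ 0.031 -0.288]
flask [0.558 0.217 0.   ] [0.054 0.255]
```

>>> carry_out --commands '[[[-0.064,0.003,-0.064,0,5.8,0],[-0.129,0.006,-0.128,0,11.6,0],[-0.193,0.01,-0.192,0,17.4,0],[-0.257,0.013,-0.256,0,23,0],[-0.321,0.016,-0.32,0,29,0],[-0.386,0.02,-0.385,0,34.5,0],[-0.45,0.022,-0.449,0,40.2,0],[-0.514,0.026,-0.513,0,46,0],[-0.579,0.03,-0.577,0,51.7,0],[-0.643,0.032,-0.641,0,57.4,0]]]' --hand 1 --newtons 40

```text
clock: 1.35
eef_pos: [0.4777, 0.094, 0.2087]
eef_rot: [[0.948, -0.0, -0.319], [0.319, -0.002, 0.948], [-0.001, -1.0, -0.002]]
contact_force: [0.8, 1.2, -0.5]
gripper_width: 0.002
```

```bash
python3 - <<'E'
from h import *
show(); print(rel([0,-.112],.12).round(4))
E
```

```text
1.35 pos [0.4777 0.094  0.2087] box [-0.061   0.1637] F [ 0.8  1.2 -0.5] w 0.002 q [-47.   5.  33. 116.  -3.  59.   6.] R [[0.948, -0.0, -0.319], [0.319, -0.002, 0.948], [-0.001, -1.0, -0.002]]
[ 0.0616  0.089  -0.2755  0.0864 -0.1155 -0.0583]
```

>>> carry_out --commands '[[[0.013,0.015,-0.056,0,0,0],[0.025,0.03,-0.11,0,0,0],[0.037,0.05,-0.165,0,0,0],[0.05,0.07,-0.22,0,0,0],[0.0616,0.089,-0.2755,0,0,0],[0.0616,0.089,-0.2755,0,0,0],[0.0616,0.089,-0.2755,0,0,0],[0.0616,0.089,-0.2755,0,0,0]]]'

```text
clock: 2.35
eef_pos: [0.624, -0.1451, 0.1203]
eef_rot: [[0.947, -0.0, -0.321], [0.321, 0.0, 0.947], [-0.0, -1.0, 0.0]]
contact_force: [-0.8, 0.7, -0.1]
gripper_width: 0.001
```

```bash
cat > snap.py <<'E'
import sys
from h import *
from workcell import snapshot
show()
t=sys.argv[1]
for n,(a,b,c,e) in dict(top=(70,270,150,410),side=(70,330,140,360)).items():
    p,d=snapshot(n); np.savez(f"{n}{t}.npz",p=p,d=d); s=3 if n=='top' else 2.3
    cv2.imwrite(f"pics/{n}{t}z.png",cv2.resize(p[a:b,c:e,::-1],None,fx=s,fy=s,interpolation=cv2.INTER_CUBIC))
E
python3 snap.py 1
```

```text
2.35 pos [ 0.624  -0.1451  0.1203] box [ 0.0009 -0.1097] F [-0.8  0.7 -0.1] w 0.001 q [-18.  32.  36.  99. -22.  56.  45.] R [[0.947, -0.0, -0.321], [0.321, 0.0, 0.947], [-0.0, -1.0, 0.0]]
```

View pics/side1z.png

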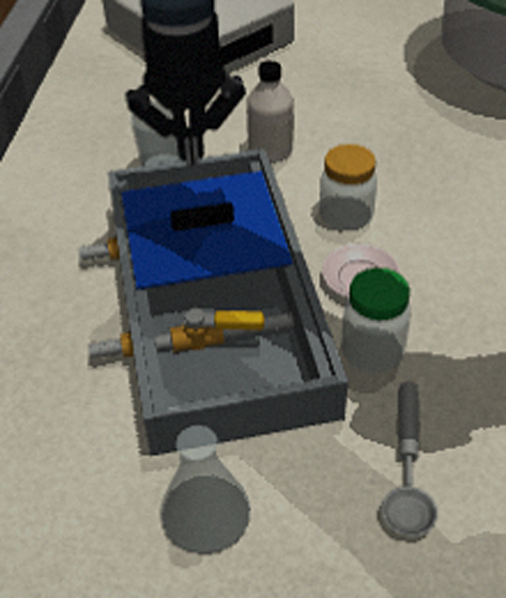

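View pics/top1z.png

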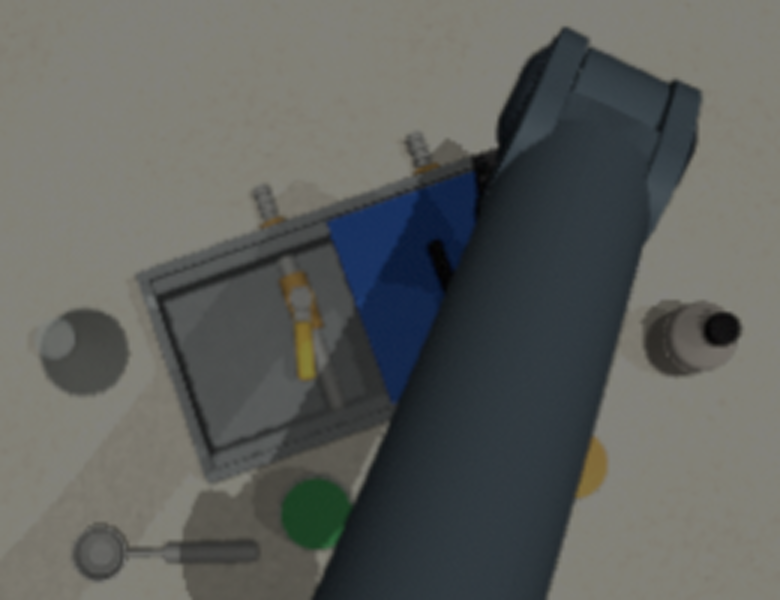

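```bash
python3 - <<'E'
from h import *
print(atz("side",np.array([(192,163),(183,152),(201,158)])/2.3+[139.7,69.7],.1203))
z=np.load('side1.npz'); C=cloud('side',z['d']); 
for v in range(128,144,2): print(v,[tuple((C[v,u]*1000).astype(int)) for u in (221,222,223,224,225)])
print(rel([0,-.112],.066).round(4))
E
python3 m.py 1
```

```text
[[ 0.6233118  -0.13713332  0.1203    ]
 [ 0.63679235 -0.15568009  0.1203    ]
 [ 0.6148672  -0.14688169  0.1203    ]]
128 [(np.int64(624), np.int64(-130), np.int64(164)), (np.int64(624), np.int64(-142), np.int64(155)), (np.int64(619), np.int64(-132), np.int64(163)), (np.int64(617), np.int64(-132), np.int64(163)), (np.int64(614), np.int64(-132), np.int64(163))]
130 [(np.int64(625), np.int64(-133), np.int64(155)), (np.int64(622), np.int64(-132), np.int64(157)), (np.int64(620), np.int64(-135), np.int64(154)), (np.int64(618), np.int64(-134), np.int64(155)), (np.int64(615), np.int64(-132), np.int64(157))]
132 [(np.int64(626), np.int64(-133), np.int64(149)), (np.int64(622), np.int64(-130), np.int64(151)), (np.int64(620), np.int64(-133), np.int64(150)), (np.int64(618), np.int64(-133), np.int64(150)), (np.int64(616), np.int64(-135), np.int64(148))]
134 [(np.int64(625), np.int64(-128), np.int64(147)), (np.int64(623), np.int64(-132), np.int64(144)), (np.int64(621), np.int64(-132), np.int64(144)), (np.int64(619), np.int64(-134), np.int64(143)), (np.int64(616), np.int64(-135), np.int64(142))]
13
[... 887 characters left out ...]
4(639), np.int64(-214), np.int64(52)), (np.int64(636), np.int64(-214), np.int64(53))]
[-0.0011  0.0547 -0.0021  0.0245  0.0567  0.0285]
top cover ((0.6395405530929565, -0.05972433090209961), (0.07723929733037949, 0.08080840110778809), 18.918399810791016) 0.05768849424848943
top yellow 85 [0.552 0.013 0.047] ((0.5518591403961182, 0.01327223889529705), (0.045831967145204544, 0.01257665827870369), 3.4042956829071045)
side cover ((0.6099597811698914, -0.10531115531921387), (0.1686837375164032, 0.1626901477575302), 18.870981216430664) 0.05742816585732974
side yellow 156 [0.552 0.019 0.045] ((0.5527542233467102, 0.016969112679362297), (0.050217002630233765, 0.01645149663090706), 3.455772876739502)
```

```bash
python3 - <<'E'
from h import *
print(wb([.610,-.1075]))
E
```

```text
[-0.00032183 -0.06956936]
```

>>> carry_out --commands '[[[-0.001,0.02,-0.002,0,0,0],[-0.001,0.04,-0.002,0,0,0],[-0.001,0.054,-0.002,0,0,0],[-0.001,0.054,-0.002,0,0,0]]]'

```text
clock: 2.95
eef_pos: [0.6221, -0.1471, 0.0642]
eef_rot: [[0.947, -0.004, -0.321], [0.321, 0.0, 0.947], [-0.004, -1.0, 0.002]]
contact_force: [-0.4, -0.1, 0.0]
gripper_width: -0.003
```

```bash
python3 - <<'E'
from h import *
show()
print(rel([0,0.08],.066).round(4))
E
```

```text
2.95 pos [ 0.6221 -0.1471  0.0642] box [-0.0016 -0.1109] F [-0.4 -0.1  0. ] w -0.003 q [-16.  36.  34. 101. -25.  51.  47.] R [[0.947, -0.004, -0.321], [0.321, 0.0, 0.947], [-0.004, -1.0, 0.002]]
[ 0.0017 -0.0015  0.1909 -0.0875  0.0494 -0.2091]
```

>>> carry_out --commands '[[[0.001,-0.001,0.01,0,0,0],[0.001,-0.001,0.022,0,0,0],[0.001,-0.001,0.034,0,0,0],[0.001,-0.001,0.046,0,0,0],[0.001,-0.001,0.058,0,0,0],[0.001,-0.001,0.07,0,0,0],[0.001,-0.001,0.082,0,0,0],[0.001,-0.001,0.094,0,0,0],[0.001,-0.001,0.106,0,0,0],[0.001,-0.001,0.118,0,0,0]]]'

```text
clock: 4.2
eef_pos: [0.5853, -0.0348, 0.0658]
eef_rot: [[0.947, -0.003, -0.321], [0.321, -0.0, 0.947], [-0.003, -1.0, 0.001]]
contact_force: [2.2, -4.2, 3.0]
gripper_width: 0.0
```

```bash
python3 - <<'E'
from h import *
show()
print(rel([0,0.08],.066).round(4))
E
```

```text
4.2 pos [ 0.5853 -0.0348  0.0658] box [-0.0004  0.0072] F [ 2.2 -4.2  3. ] w 0.0 q [-28.  31.  34. 109. -23.  48.  37.] R [[0.947, -0.003, -0.321], [0.321, -0.0, 0.947], [-0.003, -1.0, 0.001]]
[ 0.0004 -0.0002  0.0728 -0.0356  0.0327 -0.162 ]
```

>>> carry_out --commands '[[[0,0,0.012,0,0,0],[0,0,0.024,0,0,0],[0,0,0.036,0,0,0],[0,0,0.048,0,0,0],[0,0,0.056,0,0,0],[0,0,0.06,0,0,0],[0,0,0.064,0,0,0]]]'

```text
clock: 5.08
eef_pos: [0.5646, 0.0258, 0.0657]
eef_rot: [[0.947, -0.003, -0.321], [0.321, -0.0, 0.947], [-0.003, -1.0, 0.001]]
contact_force: [1.2, -4.5, 2.3]
gripper_width: 0.001
```

```bash
python3 - <<'E'
from h import *
show()
E
```

```text
5.08 pos [0.5646 0.0258 0.0657] box [-0.0006  0.0713] F [ 1.2 -4.5  2.3] w 0.001 q [-35.  28.  34. 111. -22.  47.  30.] R [[0.947, -0.003, -0.321], [0.321, -0.0, 0.947], [-0.003, -1.0, 0.001]]
```

Creep to the stop in 1.5 mm steps.

>>> carry_out --commands '[[[0,0,0.0015,0,0,0],[0,0,0.003,0,0,0],[0,0,0.0045,0,0,0],[0,0,0.006,0,0,0]]]'

```text
clock: 5.58
eef_pos: [0.5631, 0.0294, 0.0657]
eef_rot: [[0.947, -0.002, -0.32], [0.32, -0.003, 0.947], [-0.003, -1.0, -0.002]]
contact_force: [2.4, -7.5, 0.4]
gripper_width: 0.003
```

```bash
python3 - <<'E'
from h import *
show()
E
```

```text
5.58 pos [0.5631 0.0294 0.0657] box [-0.0009  0.0752] F [ 2.4 -7.5  0.4] w 0.003 q [-36.  28.  35. 112. -22.  47.  29.] R [[0.947, -0.002, -0.32], [0.32, -0.003, 0.947], [-0.003, -1.0, -0.002]]
```

>>> carry_out --commands '[[[0,0,0.002,0,0,0],[0,0,0.004,0,0,0],[0,0,0.004,0,0,0]]]'

```text
clock: 5.95
eef_pos: [0.5631, 0.0293, 0.0658]
eef_rot: [[0.948, 0.002, -0.317], [0.317, -0.008, 0.948], [-0.001, -1.0, -0.008]]
contact_force: [4.0, -8.3, -1.1]
gripper_width: -0.002
```

```bash
python3 - <<'E'
from h import *
show()
E
```

```text
5.95 pos [0.5631 0.0293 0.0658] box [-0.0009  0.0751] F [ 4.  -8.3 -1.1] w -0.002 q [-36.  28.  35. 112. -21.  46.  29.] R [[0.948, 0.002, -0.317], [0.317, -0.008, 0.948], [-0.001, -1.0, -0.008]]
```

>>> carry_out --commands '[[[0,0,-0.015,0,0,0],[0,-0.01,-0.03,0,0,0],[0,-0.05,-0.06,0,0,0],[0,-0.08,-0.11,0,0,0],[0,-0.08,-0.16,0,0,0],[0,-0.08,-0.2,0,0,0],[0,-0.08,-0.21,0,0,0],[0,-0.08,-0.21,0,0,0]]]'

```text
clock: 6.95
eef_pos: [0.6293, -0.1691, 0.1474]
eef_rot: [[0.949, 0.001, -0.316], [0.316, -0.006, 0.949], [-0.001, -1.0, -0.006]]
contact_force: [-0.4, 0.1, 1.2]
gripper_width: 0.002
```

```bash
python3 snap.py 2; python3 m.py 2
```

```text
6.95 pos [ 0.6293 -0.1691  0.1474] box [-0.0018 -0.1341] F [-0.4  0.1  1.2] w 0.002 q [-17.  31.  38.  97. -21.  59.  46.] R [[0.949, 0.001, -0.316], [0.316, -0.006, 0.949], [-0.001, -1.0, -0.006]]
top cover ((0.5569422245025635, 0.044760964810848236), (0.1663968414068222, 0.1561325043439865), 19.009681701660156) 0.05785502405909104
top red 62 [ 0.597 -0.127  0.081] ((0.5620639324188232, -0.10600981116294861), (0.027780206874012947, 0.13719859719276428), 59.272613525390625)
side cover ((0.5576602220535278, 0.046661801636219025), (0.16886284947395325, 0.15703611075878143), 19.020671844482422) 0.057440541375613385
side red 95 [ 0.601 -0.126  0.044] ((0.6008687019348145, -0.12865544855594635), (0.048210594803094864, 0.01612969860434532), 8.343937873840332)
```

View pics/side2z.png

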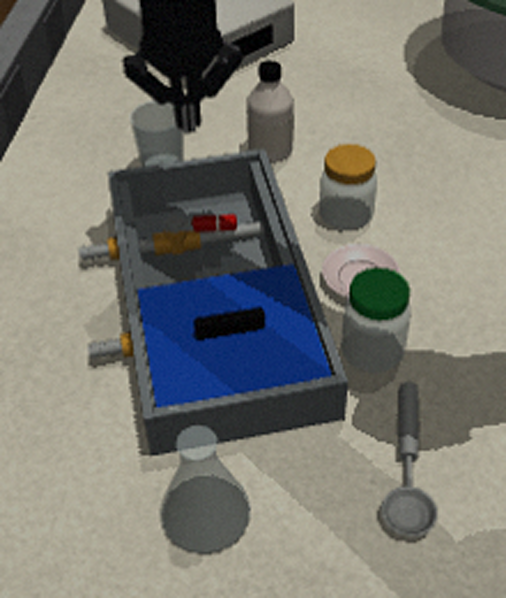

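View pics/top2z.png

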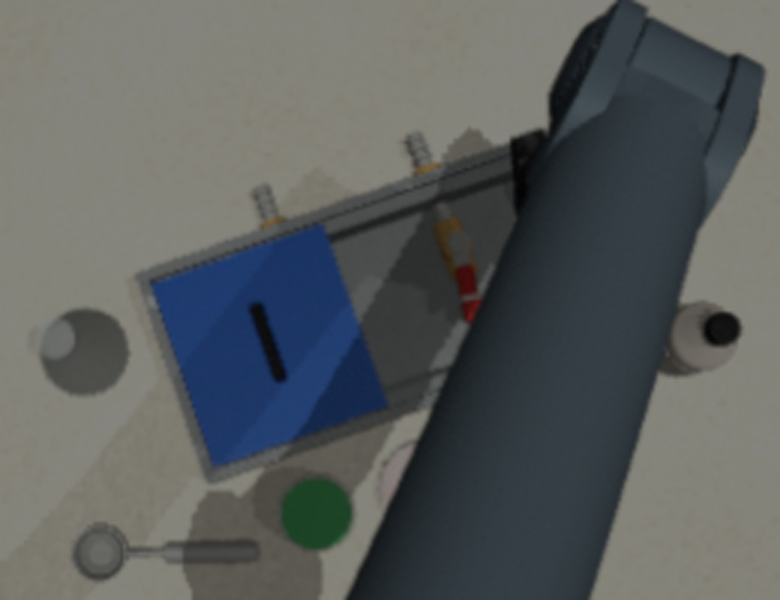

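```bash
sed -i 's/^CEN=.*/CEN=np.array([.589,-.0443]); YAW=18.9/' h.py; cat >> h.py <<'E'
def fing(th,r,gap=0,hx=.0145,hz=.011):
    d=np.array([-np.cos(th),np.sin(th)]); t=np.array([np.sin(th),np.cos(th)])
    h=hx*abs(t[0])+hz*abs(t[1])
    return np.array([.03,-.095])+r*d-(.008+h+gap)*t
E
python3 - <<'E'
from h import *
show()
for n in("top","side"):
    z=np.load(n+'2.npz'); p=z['p'].astype(int); C=cloud(n,z['d']); r,g,b=p[...,0],p[...,1],p[...,2]
    m=(r>2*g)&(r>2*b)&(r>50)&(C[...,2]>.03)&(C[...,2]<.06)
    B=np.array([wb(c) for c in C[m]]); print(n,m.sum(),B.mean(0).round(4),B.min(0).round(3),B.max(0).round(3), np.polyfit(B[:,0],B[:,1],1))
for th in (0,.15,.3): print(th,np.array([.03,-.095])+.046*np.array([-np.cos(th),np.sin(th)]))
for th in (0,.15,.3,1.57): print(th,fing(th,.05).round(4))
print(rel([-.02,-.135],.08).round(4),rel([-.02,-.135],.034).round(4))
E
```

```text
7.05 pos [ 0.6295 -0.1665  0.147 ] box [-0.0013 -0.1287] F [ 0.3 -0.2  0. ] w -0.0 q [-18.  31.  38.  97. -21.  59.  46.] R [[0.947, 0.0, -0.32], [0.32, -0.005, 0.947], [-0.001, -1.0, -0.005]]
top 72 [-0.0135 -0.0869] [-0.039 -0.098] [ 0.006 -0.077] [-0.23191878 -0.0900655 ]
side 115 [-0.015  -0.0819] [-0.041 -0.092] [ 0.01  -0.072] [-0.14357507 -0.08408506]
0 [-0.016 -0.095]
0.15 [-0.01548347 -0.08812585]
0.3 [-0.01394548 -0.08140607]
0 [-0.02  -0.114]
0.15 [-0.0226 -0.1083]
0.3 [-0.0245 -0.102 ]
1.57 [ 0.0075 -0.045 ]
[-0.0186  0.067  -0.0061  0.2963 -0.2455 -0.0713] [-0.0185  0.113  -0.0058  0.2963 -0.2455 -0.0713]
```

>>> carry_out --commands '[[[-0.0186,0.03,-0.006,0,0,0],[-0.0186,0.06,-0.006,0,0,0],[-0.0186,0.085,-0.006,0,0,0],[-0.0186,0.105,-0.006,0,0,0],[-0.0186,0.113,-0.006,0,0,0],[-0.0186,0.113,-0.006,0,0,0]]]'

```text
clock: 7.8
eef_pos: [0.6138, -0.178, 0.0338]
eef_rot: [[0.947, -0.0, -0.321], [0.321, -0.005, 0.947], [-0.002, -1.0, -0.005]]
contact_force: [-0.4, 0.3, 0.8]
gripper_width: -0.007
```

```bash
cat > q.py <<'E'
from h import *
show()
for th in np.arange(0,1.6,.1): 
    f=fing(th,.05); print(round(th,2),f.round(3),rel(f,.034)[:3].round(4))
E
python3 q.py
```

```text
7.8 pos [ 0.6138 -0.178   0.0338] box [-0.0199 -0.1345] F [-0.4  0.3  0.8] w -0.007 q [-13.  38.  34. 102. -27.  48.  52.] R [[0.947, -0.0, -0.321], [0.321, -0.005, 0.947], [-0.002, -1.0, -0.005]]
0.0 [-0.02  -0.114] [-0.0002 -0.0003  0.0205]
0.1 [-0.022 -0.11 ] [-0.002  -0.0003  0.0242]
0.2 [-0.023 -0.106] [-0.0035 -0.0003  0.0282]
0.3 [-0.025 -0.102] [-0.0047 -0.0004  0.0325]
0.4 [-0.025 -0.097] [-0.0056 -0.0004  0.0371]
0.5 [-0.026 -0.093] [-0.0059 -0.0004  0.0419]
0.6 [-0.026 -0.088] [-0.0058 -0.0004  0.0469]
0.7 [-0.025 -0.082] [-0.0051 -0.0004  0.052 ]
0.8 [-0.024 -0.077] [-0.0039 -0.0005  0.0572]
0.9 [-0.022 -0.072] [-0.0019 -0.0005  0.0624]
1.0 [-0.019 -0.067] [ 0.0006 -0.0005  0.0675]
1.1 [-0.016 -0.062] [ 0.0039 -0.0006  0.0724]
1.2 [-0.012 -0.058] [ 0.0077 -0.0006  0.0769]
1.3 [-0.007 -0.053] [ 0.0122 -0.0006  0.0811]
1.4 [-0.002 -0.05 ] [ 0.0173 -0.0006  0.0848]
1.5 [ 0.003 -0.047] [ 0.0229 -0.0007  0.0879]
```

>>> carry_out --commands '[[[-0.002,0,0.012,0,0,0],[-0.0035,0,0.022,0,0,0],[-0.004,0,0.028,0,0,0],[-0.005,0,0.0325,0,0,0],[-0.0056,0,0.037,0,0,0],[-0.006,0,0.042,0,0,0],[-0.006,0,0.047,0,0,0],[-0.005,0,0.052,0,0,0],[-0.004,0,0.057,0,0,0],[-0.002,0,0.062,0,0,0]]]'

```text
clock: 9.05
eef_pos: [0.5914, -0.1199, 0.0333]
eef_rot: [[0.947, -0.001, -0.32], [0.32, -0.005, 0.947], [-0.003, -1.0, -0.004]]
contact_force: [0.4, -2.8, 0.5]
gripper_width: -0.006
```

```bash
python3 snap.py 3; python3 q.py | tail -8; python3 m.py 3|grep red
```

```text
9.05 pos [ 0.5914 -0.1199  0.0333] box [-0.0222 -0.0723] F [ 0.4 -2.8  0.5] w -0.006 q [-19.  35.  34. 107. -26.  46.  47.] R [[0.947, -0.001, -0.32], [0.32, -0.005, 0.947], [-0.003, -1.0, -0.004]]
0.8 [-0.024 -0.077] [-0.0019 -0.0008 -0.0062]
0.9 [-0.022 -0.072] [ 0.     -0.0008 -0.001 ]
1.0 [-0.019 -0.067] [ 0.0026 -0.0009  0.004 ]
1.1 [-0.016 -0.062] [ 0.0058 -0.0009  0.0089]
1.2 [-0.012 -0.058] [ 0.0097 -0.0009  0.0135]
1.3 [-0.007 -0.053] [ 0.0142 -0.0009  0.0176]
1.4 [-0.002 -0.05 ] [ 0.0193 -0.001   0.0213]
1.5 [ 0.003 -0.047] [ 0.0248 -0.001   0.0244]
side red 84 [ 0.607 -0.095  0.045] ((0.6081929206848145, -0.0974801778793335), (0.013345607556402683, 0.05073325335979462), 61.208248138427734)
```

View pics/side3z.png

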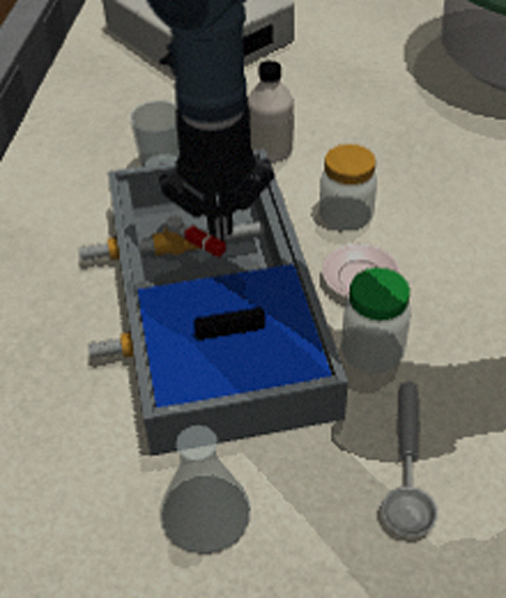

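The red handle has followed (grip around (205,240) in the zoom, turned about 50°), the cover is still at its end stop. I continue the arc.

>>> carry_out --commands '[[[0.0026,0,0.004,0,0,0],[0.006,0,0.009,0,0,0],[0.0097,0,0.0135,0,0,0],[0.0142,0,0.0176,0,0,0],[0.0193,0,0.0213,0,0,0],[0.0248,0,0.0244,0,0,0],[0.0285,0,0.026,0,0,0],[0.0305,0,0.0265,0,0,0]]]'

```text
clock: 10.15
eef_pos: [0.6099, -0.0842, 0.0326]
eef_rot: [[0.947, -0.006, -0.322], [0.322, -0.004, 0.947], [-0.007, -1.0, -0.002]]
contact_force: [-6.3, -4.1, 3.6]
gripper_width: -0.003
```

```bash
python3 snap.py 4; python3 m.py 4|grep red
```

```text
10.15 pos [ 0.6099 -0.0842  0.0326] box [ 0.0069 -0.0445] F [-6.3 -4.1  3.6] w -0.003 q [-22.  36.  34. 105. -26.  47.  43.] R [[0.947, -0.006, -0.322], [0.322, -0.004, 0.947], [-0.007, -1.0, -0.002]]
side red 70 [ 0.63  -0.071  0.046] ((0.6319615840911865, -0.07565875351428986), (0.014115458354353905, 0.045102618634700775), 15.679245948791504)
```

View pics/side4z.png

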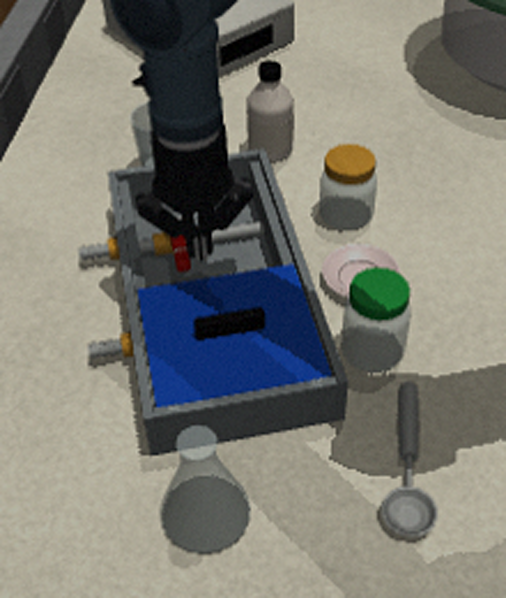

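>>> carry_out --commands '[[[0.002,0,0,0,0,0],[0.004,0,0,0,0,0],[0.005,0,0,0,0,0],[0.005,0,0,0,0,0]]]'

```text
clock: 10.75
eef_pos: [0.6099, -0.0841, 0.0326]
eef_rot: [[0.948, -0.016, -0.319], [0.319, -0.003, 0.948], [-0.016, -1.0, 0.003]]
contact_force: [-9.8, -2.9, 8.2]
gripper_width: 0.006
```

```bash
python3 - <<'E'
from h import *
show()
E
```

```text
10.75 pos [ 0.6099 -0.0841  0.0326] box [ 0.0069 -0.0444] F [-9.8 -2.9  8.2] w 0.006 q [-22.  37.  34. 104. -26.  48.  43.] R [[0.948, -0.016, -0.319], [0.319, -0.003, 0.948], [-0.016, -1.0, 0.003]]
```

>>> carry_out --commands '[[[-0.01,0,0,0,0,0],[-0.018,0,-0.002,0,0,0],[-0.018,-0.03,-0.002,0,0,0],[-0.018,-0.08,-0.002,0,0,0],[-0.018,-0.13,-0.002,0,0,0],[-0.018,-0.18,-0.002,0,0,0],[-0.018,-0.2,-0.002,0,0,0],[-0.018,-0.2,-0.002,0,0,0]]]'

```text
clock: 11.75
eef_pos: [0.5978, -0.0909, 0.2341]
eef_rot: [[0.947, -0.012, -0.32], [0.32, -0.002, 0.947], [-0.012, -1.0, 0.002]]
contact_force: [-0.3, 0.5, -0.6]
gripper_width: -0.003
```

```bash
python3 - <<'E'
from h import *
show(); print(rel([.35,.4],.25,world=True).round(3))
E
```

```text
11.75 pos [ 0.5978 -0.0909  0.2341] box [-0.0068 -0.0469] F [-0.3  0.5 -0.6] w -0.003 q [-29.  21.  42.  99. -15.  67.  36.] R [[0.947, -0.012, -0.32], [0.32, -0.002, 0.947], [-0.012, -1.0, 0.002]]
[-0.078 -0.014  0.544 -0.125 -0.237 -0.683]
```

>>> carry_out --commands '[[[-0.008,-0.002,0.054,0,0,0],[-0.016,-0.004,0.108,0,0,0],[-0.024,-0.006,0.162,0,0,0],[-0.032,-0.01,0.216,0,0,0],[-0.04,-0.01,0.27,0,0,0],[-0.048,-0.01,0.324,0,0,0],[-0.056,-0.01,0.378,0,0,0],[-0.064,-0.01,0.432,0,0,0],[-0.078,-0.01,0.5,0,0,0],[-0.078,-0.01,0.544,0,0,0]]]'

```text
clock: 13.0
eef_pos: [0.3462, 0.4007, 0.2432]
eef_rot: [[0.946, -0.016, -0.323], [0.323, -0.005, 0.946], [-0.017, -1.0, 0.0]]
contact_force: [1.1, -0.6, 0.1]
gripper_width: -0.001
```

>>> carry_out --commands '[[[0,0,0.03,0,0,0],[0,0,0.03,0,0,0],[0,0,0.03,0,0,0]]]'

```text
clock: 13.38
eef_pos: [0.3363, 0.4274, 0.2411]
eef_rot: [[0.946, -0.017, -0.323], [0.322, -0.009, 0.947], [-0.019, -1.0, -0.003]]
contact_force: [1.5, -0.8, 0.2]
gripper_width: -0.0
```

```bash
python3 snap.py 5; python3 m.py 5; python3 - <<'E'
from h import *
for n in("top","side"):
    z=np.load(n+'5.npz'); p=z['p'].astype(int); C=cloud(n,z['d']); r,g,b=p[...,0],p[...,1],p[...,2]
    m=(r>2*g)&(r>2*b)&(r>50)&(C[...,2]>.03)&(C[...,2]<.06)
    B=np.array([wb(c) for c in C[m]]); print(n,m.sum(),B.mean(0).round(4),B.min(0).round(3),B.max(0).round(3), np.polyfit(B[:,1],B[:,0],1))
E
```

```text
13.38 pos [0.3363 0.4274 0.2411] box [-0.0863  0.5281] F [ 1.5 -0.8  0.2] w -0.0 q [-75.  11.  22. 106.  -5.  65. -33.] R [[0.946, -0.017, -0.323], [0.322, -0.009, 0.947], [-0.019, -1.0, -0.003]]
top cover ((0.5568367838859558, 0.04487527906894684), (0.16522128880023956, 0.15471147000789642), 18.958328247070312) 0.0578599132912761
top red 79 [ 0.631 -0.081  0.047] ((0.6344889402389526, -0.07943163067102432), (0.021417254582047462, 0.04798276722431183), 20.461145401000977)
side cover ((0.557636559009552, 0.04659373313188553), (0.1691640317440033, 0.15730510652065277), 18.824424743652344) 0.0574460320987869
side yellow 7 [ 0.634 -0.083  0.047] ((0.6376391649246216, -0.0874665230512619), (0.007413002662360668, 0.032532788813114166), 31.017166137695312)
side red 88 [ 0.631 -0.074  0.045] ((0.6316434144973755, -0.07741881906986237), (0.015438675880432129, 0.04832685366272926), 18.379535675048828)
top 83 [ 0.0277 -0.0489] [ 0.02  -0.073] [ 0.035 -0.024] [-0.0114175   0.02715905]
side 94 [ 0.03   -0.0414] [ 0.022 -0.069] [ 0.038 -0.021] [0.0016203 0.0301112]
```

View pics/side5z.png

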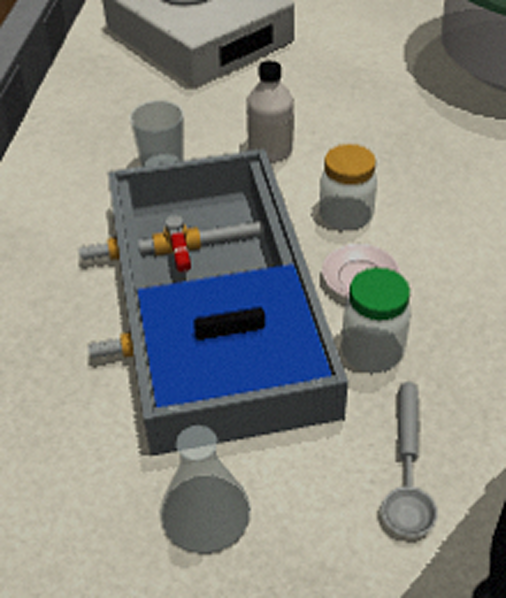

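View pics/top5z.png

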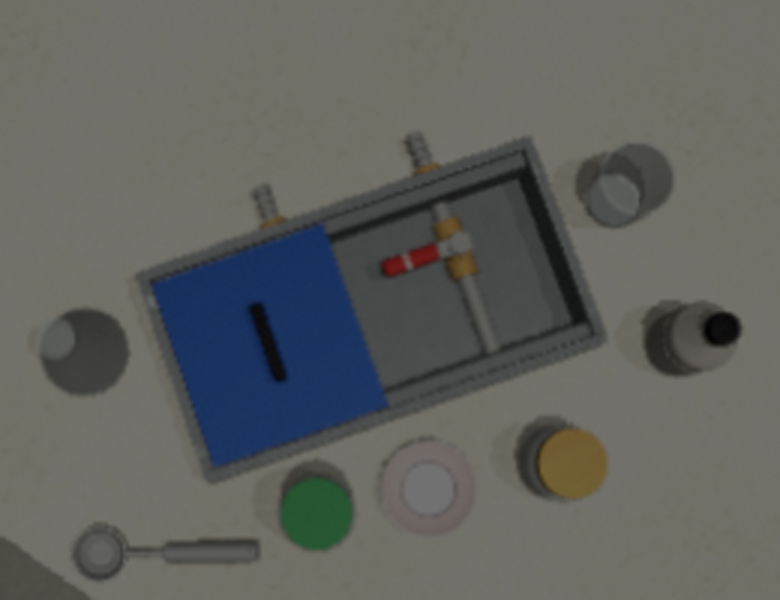

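```bash
python3 -c "
from workcell import job_done; print(job_done())"
```

```text
the job is handed in; nothing more can be done
None
```

I slid the blue cover along its tracks to the far end stop, then pushed the red handle clockwise to its stop. I backed the arm clear and handed the job in at about 13.5 s.

**Cover:** an extra 4 mm of commanded push at the end moved nothing, with 8–9 N of contact force. The last pictures show its edge against the end rim.

**Red handle:** an extra 5 mm of commanded push at the end moved nothing, with about 10 N sideways and 8 N upward on the tool. After I let go, both cameras showed the handle within about 1° of the box's +y axis, so it is fully shut.

**Surroundings:** the glassware and other things around the box look unmoved in the first and last pictures. I did not touch the yellow handle, but the cover now hides it, so I could not see it in the final check.

**Disagreement:** the two cameras differed by 2–7 mm in y in most readings and by 10 mm on the box centre. I settled the box position from the known finger position and where the cover hit its stop.

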